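Press home the relay the inspector marked

ROBOT

A 6-joint arm with a two-finger parallel gripper is mounted at the origin on the work surface. World frame = base frame: x ahead of the robot, y to its left, z up, the work surface at z = 0. Lengths are in m, angles in rad, forces in N, time in s.
With the tool pointing down it reaches from about 0.325 to 0.9 m from the base axis. Payload 6.1 kg.
Tool frame: the origin (TCP) lies at the very end of the fingers, on their centre line; the grasp point (between the pads) lies 19 mm behind it; z points along the fingers, y is the line along which they close (so a half turn about z gives the same grasp; the last joint's range is limited). The gripper opens to 87 mm and grips with 3 to 60 N. Pads are 19 mm wide; open, the fingers measure 117 mm over their backs; the gripper's body (75 mm by 190 mm) begins 51 mm behind the grasp point.
Start: joints at [-1.275, 0.22, 1.526, -0, 1.395, -0.126], TCP at [0.256, -0.57, 0.201] pointing down, gripper open.
Joint ranges: [-2.98, 2.98], [-0.91, 2.08], [0.09, 2.57], [-1.24, 4.39], [0.2, 2.65], [-2.68, 2.68]. Speed limits (rad/s): [2.57, 2.57, 3.01, 3.14, 3.14, 3.14].

INTERFACE

Orientations are given as a unit quaternion [x, y, z, w].
In Python, from station import bot gives the robot as it stands.
- The arm moves only by the tool servo_tool, never from a script. Its argument "deltas" is one flat list of numbers, 7 for each row, row after row: the shift along the tool's x, y, z in cm, then the turn, a rotation vector about the tool's x, y, z in degrees, then the closure, from -1 (fully open) to 1 (shut). In form: [x, y, z, wx, wy, wz, claw, x, y, z, wx, wy, wz, claw, ...]. A call has 1 to 10 rows; each row shifts and turns the commanded pose from where the row before left it, along the tool's axes as they then stand; what a row does not reach is not made up. A row lasts 1/12 s, in which the tool goes at most 41.7 mm and 7.16 degrees, less where a joint would pass 70% of its speed; a pose out of reach is approached as far as the arm can. A call with a gripper value outside its range is refused whole. The fingers move at their own pace and stop on an object; the grip force is fixed at half the most. Time passes only in rows, so rows that do not move let the fingers close. It gives the time, the measured TCP pose, the force, the opening and the grip force at its end, in the units of the state.
- bot.get_state(): the state, without advancing time (a new reading comes with each control period).
- bot.snapshot(name): name is "scene" or "side" or "wrist"; returns the picture (384x512x3 uint8, blue, green, red); there is no depth.
- bot.calibration(name): a dict with "fx", "fy", "cx", "cy" (pixels), "xyz" and "rotation" of the camera in the world; the wrist camera has in their place "mount" (4x4, takes a point from camera to tool coordinates, whose origin is the TCP and whose axes are the flange's). Camera axes: x right, y up, looking along -z (the intrinsics and any distortion apply to the point x, -y, -z); pixel columns grow to the right and rows downward; lengths in m; the calibration is good to about 2 mm. A picture is of the moment at which its call begins: read the wrist's pose just before it. calibration takes no time and is no camera call.
- bot.job_done(): hands the job in; it is judged then, once.
Trained networks look in the newest picture that a camera, given by its name, has taken for a name from the list of things; names that differ only in an ending like _2 or _b are one class to them, and where a whole thing is asked for, a point or a joint stands for the part that bears it (a point fixed in the world has none). Each returns a list of dicts, best first, with "score" (0 to 1); they miss things now and then, are a little off and sometimes report something else, mostly with a low value. They report only what shows in the picture. A call takes as long as a camera call. They do not tell look-alikes from the thing itself.
- bot.recognise(camera, query): "extent" ([left, top, right, bottom] as shares, 0 to 1, of the picture: columns of its width, rows of its height, round what is visible of it).
- bot.spot_point(camera, query): "point" ([column, row] as shares, 0 to 1, of the picture: columns of its width, rows of its height: a listed point, or the origin of a listed thing).
The state is a dict: "t": time; "q": joint angles; "joint_velocities": joint speeds; "joint_efforts": joint torques, N m; "eef_pos": TCP position; "tcp_rot": TCP orientation; "wrist_force": force on the tool from outside, world axes, zero at the start; "torque": the same for the moment, N m; "gripper_width": opening from 0.0 (shut) to 1.0 (fully open); "grip_force": force on a finger pad.
Only numpy, scipy, OpenCV 4.12 (cv2) and the standard library are available. Lean on these libraries where they do the work, as an engineer would, in place of code of your own. Each camera call takes 0.05 s, during which the arm holds its last target. There are 200 camera calls.

TASK

One of the four plug-in relays on the circuit board, the one that the inspector marked with a red dot, has not gone all the way into its socket. Press it down gently with your fingertips until it is fully home, without gripping it or pulling it out, then take your hand away. Do not touch the other relays, the board or its holder, and leave the loose things on the bench where they are.

Things in the scene. Friction and masses are not known exactly. Their poses are not given: they have to be found in the camera images.
- relay_marked_top (a point): Centre of the flat top of the relay with a red dot (14 mm across) on it: a plug-in relay, clear-covered block 28 (x) x 21.5 (y) x 36 mm tall in a black socket 12 mm high. z is up, x along its 28 mm side. The top is 80 mm above the table when fully home, plus the joint value when not. Its place in the row of four, 49 mm apart along the holder's y, varies.
- relay_marked (a joint): How far the marked relay stands out of its socket, m: 0 fully home, 0.0055 to 0.0085 at the start, 0.012 at most. It slides straight down with about 5 N and stays where it is left; at 0 it stops on its socket. Under any push board and socket give about 0.2 mm per newton (6 mm at most) and spring back when released.
- socket_marked: The marked relay's place on the board, with the socket and relay on it. Origin: centre of the socket's footprint on the board's top face, 32 mm above the table; axes parallel to the holder's.
- relay_1_top (a point): Centre of the flat top of another relay of the same kind and size, without a dot, fully home: 80 mm above the table.
- relay_1 (a joint): How far relay 1 (no dot) stands out of its socket, in m; 0 (home) at the start.
- socket_1: Place of relay 1 on the board, with its socket and relay; origin on the board's top face, 32 mm above the table.
- relay_2_top (a point): Centre of the flat top of another relay of the same kind and size, without a dot, fully home: 80 mm above the table.
- relay_2 (a joint): How far relay 2 (no dot) stands out of its socket, in m; 0 (home) at the start.
- socket_2: Place of relay 2 on the board, with its socket and relay; origin on the board's top face, 32 mm above the table.
- relay_3_top (a point): Centre of the flat top of another relay of the same kind and size, without a dot, fully home: 80 mm above the table.
- relay_3 (a joint): How far relay 3 (no dot) stands out of its socket, in m; 0 (home) at the start.
- socket_3: Place of relay 3 on the board, with its socket and relay; origin on the board's top face, 32 mm above the table.
- board_holder: Fixed aluminium board holder, 216 (x) x 292 (y) mm, with a green circuit board 164 x 233 mm flat between rails at x = -88 and +88 mm (tops 42, claws 48 mm above the table). Origin: on the table under the board's centre; z up. Board top at 32 mm. Relay centres at x = 0, y = -73.5, -24.5, 24.5, 73.5 mm. Green terminals near x = +66, chips and capacitors near x = -58, up to 22 mm tall.
- flux_bottle: White plastic bottle with a black cap, 44 mm across, 85 mm tall, loose and upright on the bench to the holder's -y side. Origin: centre of its underside.
- solder_reel: Reel of solder standing on its end, blue flanges 54 mm across, 44 mm tall, loose on the bench to the holder's +y side. Origin: centre of its underside.
- screwdriver: Yellow-handled screwdriver 160 mm long lying loose on the bench on the robot's side of the holder, roughly along the holder's y. Origin: on the bench under the middle of its length, x from handle to tip.
- spare_relay: A loose spare relay, no dot, pushed in a pink foam block 38 x 32 x 10 mm, 46 mm tall in all, on the bench to the holder's +y side. Origin: centre of its underside.
Mind the look-alikes: they are no part of the job. Several things have the shape of the solder_reel; the one meant has the colours described above. What is shaped like the screwdriver but brown is not meant.

How it is judged:
By the outcome, as a careful person would: the job done as asked, in the order asked, and still so for the second after the job is handed in, with the robot touching nothing.
It also fails if it takes over 29 s, if anything falls off the work surface, if the arm or the gripper's body presses on something with over 40 N, if the wrist force passes 120 N, or if a joint passes its speed limit or range.

## Working session

There is one attempt and no reset: what is moved stays moved. The work goes in short steps, Python scripts to look and compute and a tool call to move; the robot and the scene stay as the last step left them, time stands still between calls to the robot, and variables do not carry over. Pictures are saved under pics/ and viewed, at most 13 in all, crops included, and the job is handed in when it is done.

Besides the shell and the picture viewer there is one more tool, called after "Emit:" by a JSON object that holds its "op" and its "data", one argument or row to a line. servo_tool: Moves the arm, as the interface text tells. Its arguments: {"type":"object","properties":{"deltas":{"type":"array","items":{"type":"number"}}},"required":["deltas"]}

```bash
mkdir -p pics; cat > h.py <<'E'
import numpy as np, cv2
from station import bot
from scipy.spatial.transform import Rotation as R
def cam(name, st=None):
    c=bot.calibration(name)
    if "mount" in c:
        M=np.array(c["mount"]); T=np.eye(4); T[:3,:3]=R.from_quat(st["tcp_rot"]).as_matrix(); T[:3,3]=st["eef_pos"]; T=T@M
        return c,T[:3,3],T[:3,:3]
    r=np.array(c["rotation"]); r=r if r.shape==(3,3) else R.from_quat(r).as_matrix()
    return c,np.array(c["xyz"]),r
def onplane(C,px,z):
    c,o,r=C
    d=r@np.array([(px[0]-c["cx"])/c["fx"],-(px[1]-c["cy"])/c["fy"],-1])
    return o+d*(z-o[2])/d[2]
def proj(C,P):
    c,o,r=C; p=r.T@(np.array(P)-o); return np.array([c["cx"]-c["fx"]*p[0]/p[2], c["cy"]+c["fy"]*p[1]/p[2]])
E
python3 - <<'E'
from h import *
print({n:bot.calibration(n) for n in("scene","side","wrist")})
ims=[]
for n in("scene","side"):
    im=bot.snapshot(n); cv2.imwrite(f"pics/{n}0.png",im)
    C=cam(n)
    for q,z in(("relay_marked_top",.087),("relay_1_top",.08),("board_holder",0)):
        for d in bot.spot_point(n,q)[:5]:
            p=np.array(d["point"])*[512,384]; print(n,q,round(d["score"],2),p.round(1),onplane(C,p,z).round(4))
E
```

```text
{'scene': {'fx': 419.3286616244733, 'fy': 419.3286616244733, 'cx': 262.52965196063604, 'cy': 188.60830612278698, 'xyz': array([ 1.08099161, -0.29206986,  0.93281368]), 'rotation': array([0.26840248, 0.15359789, 0.49421774, 0.81247561])}, 'side': {'fx': 378.3924831051233, 'fy': 378.3924831051233, 'cx': 251.48721373565124, 'cy': 198.00111773526268, 'xyz': array([0.30131347, 0.58408634, 0.66867126]), 'rotation': array([-0.0718739 ,  0.38442701,  0.90450223, -0.17007565])}, 'wrist': {'fx': 339.52215634461095, 'fy': 339.52215634461095, 'cx': 258.1723862054511, 'cy': 188.91312655607865, 'mount': array([[ 6.06370349e-04,  9.66629612e-01,  2.56177334e-01,
         6.93847995e-02],
       [ 9.99999816e-01, -5.78516343e-04, -1.84088139e-04,
        -7.30260547e-04],
       [-2.97422719e-05,  2.56177398e-01, -9.66629784e-01,
        -1.85086635e-01],
       [ 0.00000000e+00,  0.00000000e+00,  0.00000000e+00,
         1.00000000e+00]])}}
scene relay_marked_top 0.76 [274.4 194.4] [0.5714 0.0232 0.087 ]
scene relay_1_top 0.48 [259.9 202.5] [ 0.5724 -0.0176  0.08  ]
scene board_holder 0.75 [247.7 221.4] [ 0.563  -0.0475  0.    ]
scene board_holder 0.27 [227.  222.7] [ 0.542  -0.0969  0.    ]
side relay_marked_top 0.57 [235.8 189.2] [0.5635 0.0079 0.087 ]
side relay_1_top 0.59 [247.1 158. ] [ 0.5854 -0.1161  0.08  ]
side board_holder 0.89 [242.6 202.9] [ 0.5669 -0.0376  0.    ]
```

View pics/scene0.png

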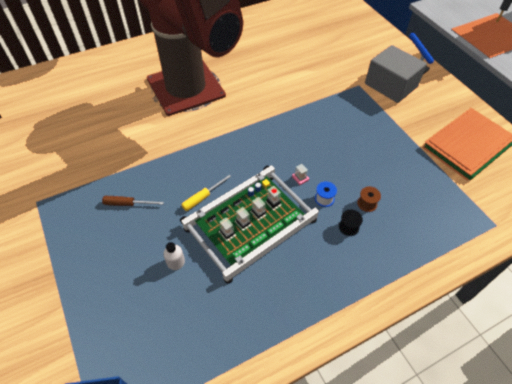

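View pics/side0.png

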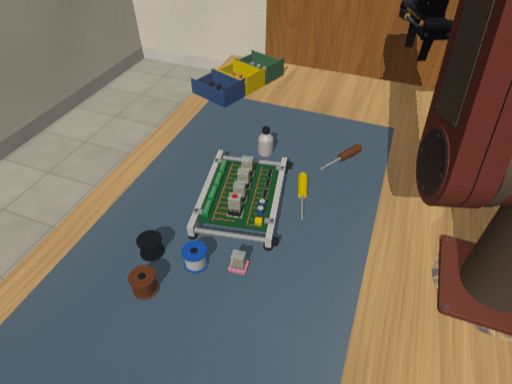

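```bash
python3 - <<'E'
from h import *
im=cv2.imread("pics/scene0.png")[150:290,165:345]; cv2.imwrite("pics/crop0.png",cv2.resize(im,None,fx=4,fy=4,interpolation=cv2.INTER_CUBIC))
s=bot.get_state(); print(s["t"],s["eef_pos"],R.from_quat(s["tcp_rot"]).as_matrix().round(3), s["wrist_force"])
C=cam("scene")
for d in bot.recognise("scene","relay_1")[:6]+bot.recognise("scene","relay_marked")[:2]: print(d["score"],(np.array(d["extent"])*[512,384,512,384]).round(1))
E
```

```text
0.4 [ 0.25584072 -0.57014001  0.20059037] [[ 0.912  0.409 -0.   ]
 [ 0.409 -0.912  0.   ]
 [ 0.    -0.    -1.   ]] [0.10310415 0.99169167 0.8642357 ]
0.71 [220.2 217.2 232.1 231.7]
0.52 [251.2 198.3 264.7 216.5]
0.56 [267.3 185.5 279.4 204.5]
```

View pics/crop0.png

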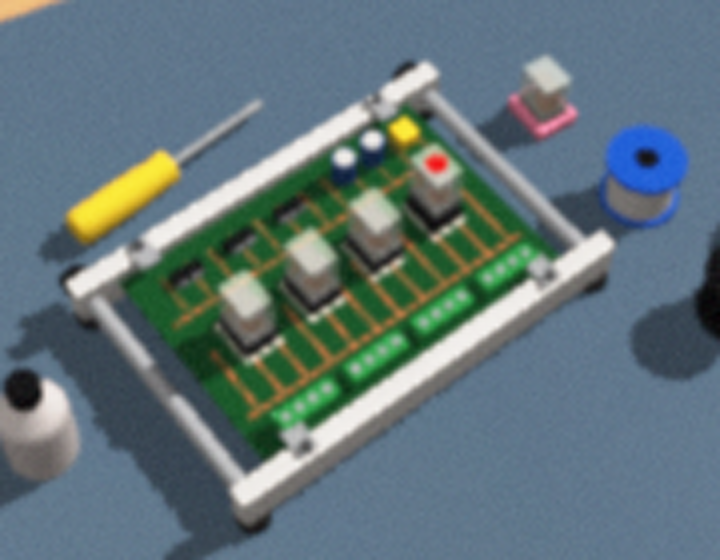

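Candidates: four relay tops in the scene picture, at (226,224), (243,213), (258,202) and (274,191), plus the spare at (301,171) in pink foam. Only the one at (274,191), at the +y end, carries the red dot, so that is the one.

```bash
python3 - <<'E'
from h import *
C=cam("scene")
P=[onplane(C,p,z) for p,z in(((226.2,224.2),.08),((243,213),.08),((258.5,202.5),.08),((274.2,190.7),.087))]
print(np.round(P,4)); d=P[3]-P[0]; yaw=np.degrees(np.arctan2(-d[0],d[1])); print("yaw",yaw,np.linalg.norm(d[:2]))
s=bot.get_state(); A=R.from_quat(s["tcp_rot"]).as_matrix()
# tool y along holder x ; tool x along +-holder y
for tgt in (yaw+90,yaw-90):
    cur=np.degrees(np.arctan2(A[1,0],A[0,0])); print("tool x yaw now",cur,"target",tgt)
print("shift tool cm to marked, z .2:",(A.T@(np.r_[P[3][:2],.2]-s["eef_pos"])*100).round(1))
E
```

```text
[[ 0.5912 -0.1171  0.08  ]
 [ 0.581  -0.068   0.08  ]
 [ 0.5709 -0.0207  0.08  ]
 [ 0.5614  0.0282  0.087 ]]
yaw 11.58947909493708 0.14830960266788648
tool x yaw now 24.167779575507918 target 101.58947909493708
tool x yaw now 24.167779575507918 target -78.41052090506292
shift tool cm to marked, z .2: [ 52.4 -42.1   0.1]
```

Emit:
{"op": "servo_tool", "data": {
  "deltas": [2.6,-2.1,0,0,0,-3.9,-1,2.8,-1.9,0,0,0,-3.9,-1,2.9,-1.7,0,0,0,-3.9,-1,3.0,-1.5,0,0,0,-3.9,-1,3.1,-1.3,0,0,0,-3.9,-1,3.2,-1.1,0,0,0,-3.9,-1,3.2,-0.9,0,0,0,-3.9,-1,3.3,-0.7,0,0,0,-3.9,-1,3.3,-0.5,0,0,0,-3.9,-1,3.4,-0.2,0,0,0,-3.9,-1]
}}

```text
t: 1.33
eef_pos: [0.4097, -0.2695, 0.201]
tcp_rot: [0.851, 0.525, 0.0, 0.0]
wrist_force: [0.7, -0.2, -0.2]
gripper_width: 0.998
grip_force: 0.0
```

Emit:
{"op": "servo_tool", "data": {
  "deltas": [3.4,0,0,0,0,-3.9,-1,3.4,0.2,0,0,0,-3.9,-1,3.3,0.5,0,0,0,-3.9,-1,3.3,0.7,0,0,0,-3.9,-1,3.2,0.9,0,0,0,-3.9,-1,3.2,1.1,0,0,0,-3.9,-1,3.1,1.3,0,0,0,-3.9,-1,3.0,1.5,0,0,0,-3.9,-1,2.7,1.6,0,0,0,-3.6,-1,0,0,0,0,0,-3.3,-1]
}}

```text
t: 2.17
eef_pos: [0.5458, 0.0027, 0.201]
tcp_rot: [0.631, 0.775, 0.001, -0.0]
wrist_force: [0.3, -1.0, -0.2]
gripper_width: 1.001
grip_force: 0.0
```

```bash
python3 - <<'E'
from h import *
s=bot.get_state(); im=bot.snapshot("wrist"); cv2.imwrite("pics/w1.png",im); C=cam("wrist",s)
A=R.from_quat(s["tcp_rot"]).as_matrix(); print(s["t"],s["eef_pos"].round(4),A.round(3).tolist(),s["wrist_force"].round(2))
for q,z in(("relay_marked_top",.087),("relay_1_top",.08)):
    for d in bot.spot_point("wrist",q)[:4]:
        p=np.array(d["point"])*[512,384]; print(q,round(d["score"],2),p.round(1),onplane(C,p,z).round(4))
hsv=cv2.cvtColor(im,cv2.COLOR_BGR2HSV); m=cv2.inRange(hsv,(0,150,100),(6,255,255))|cv2.inRange(hsv,(174,150,100),(180,255,255))
n,_,st,ce=cv2.connectedComponentsWithStats(m)
for i in range(1,n):
    if st[i,4]>30: 
        w=onplane(C,ce[i],.087); print("red",st[i],ce[i].round(1),w.round(4),"tool cm",(A.T@(w-s["eef_pos"])*100).round(2))
E
```

```text
2.1667 [0.5458 0.0027 0.201 ] [[-0.203, 0.979, 0.002], [0.979, 0.203, 0.002], [0.002, 0.002, -1.0]] [ 0.31 -1.04 -0.16]
relay_marked_top 0.79 [279.  155.5] [0.5591 0.028  0.087 ]
relay_marked_top 0.19 [273.8 205.2] [ 0.5645 -0.0181  0.087 ]
relay_1_top 0.84 [274.7 297. ] [ 0.5871 -0.1156  0.08  ]
red [272 150  13  14 149] [277.8 156.4] [0.5583 0.027  0.087 ] tool cm [ 2.11  1.69 11.4 ]
```

View pics/w1.png

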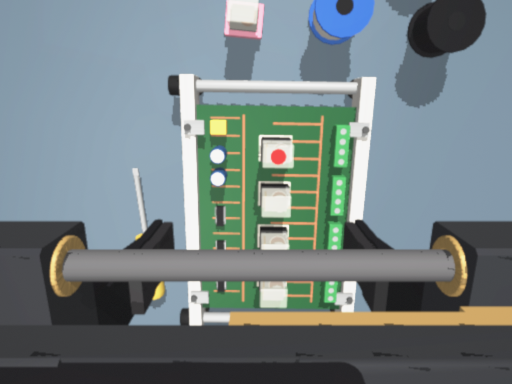

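The dot is at (278,157), on the relay furthest up the wrist image, and its outline is square to the tool. I'm moving over it and closing the fingers.

Emit:
{"op": "servo_tool", "data": {
  "deltas": [1.1,0.9,1.5,0,0,0,1,1.0,0.8,1.5,0,0,0,1,0,0,1.5,0,0,0,1,0,0,1.5,0,0,0,1,0,0,0.5,0,0,0,1,0,0,0,0,0,0,1,0,0,0,0,0,0,1,0,0,0,0,0,0,1,0,0,0,0,0,0,1,0,0,0,0,0,0,1]
}}

```text
t: 3.15
eef_pos: [0.5573, 0.0215, 0.1369]
tcp_rot: [0.634, 0.773, 0.0, 0.001]
wrist_force: [-0.7, -0.0, -0.6]
gripper_width: 0.326
grip_force: 0.0
```

```bash
python3 - <<'E'
from h import *
s=bot.get_state(); im=bot.snapshot("wrist"); cv2.imwrite("pics/w2.png",im); C=cam("wrist",s)
A=R.from_quat(s["tcp_rot"]).as_matrix(); print(s["t"],s["eef_pos"].round(4),s["wrist_force"].round(2),s["gripper_width"])
print("tip px",proj(C,s["eef_pos"]))
hsv=cv2.cvtColor(im,cv2.COLOR_BGR2HSV); m=cv2.inRange(hsv,(0,150,100),(6,255,255))|cv2.inRange(hsv,(174,150,100),(180,255,255))
n,_,st,ce=cv2.connectedComponentsWithStats(m)
for i in range(1,n):
    if st[i,4]>30: 
        w=onplane(C,ce[i],.087); print("red",st[i],ce[i].round(1),w.round(4),"tool cm",(A.T@(w-s["eef_pos"])*100).round(2))
for d in bot.spot_point("wrist","relay_marked_top")[:2]:
    w=onplane(C,np.array(d["point"])*[512,384],.087); print(d,(A.T@(w-s["eef_pos"])*100).round(2))
for n in ("side",):
    cv2.imwrite("pics/s2.png",cv2.resize(bot.snapshot(n)[130:260,170:310],None,fx=4,fy=4))
E
```

```text
3.15 [0.5573 0.0215 0.1369] [-0.72 -0.04 -0.59] 0.3259414266381163
tip px [259.09932106 224.52655105]
red [253 185  18  17 235] [261.6 193. ] [0.5583 0.0269 0.087 ] tool cm [0.51 0.19 4.99]
{'point': [0.5162, 0.4974], 'score': 0.87} [0.66 0.38 4.99]
```

View pics/w2.png

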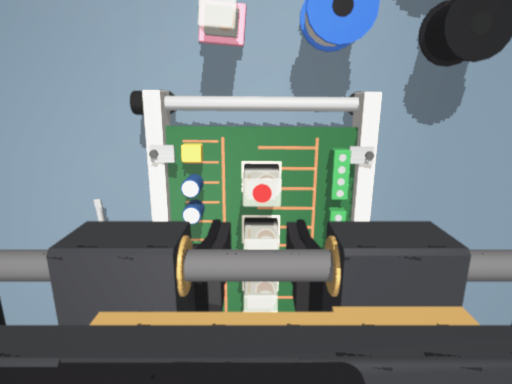

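View pics/s2.png

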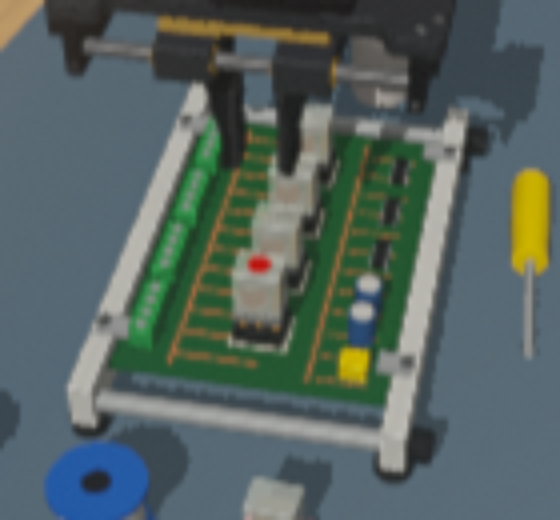

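The dot is centred on the relay top at (262,193) in the wrist image. It is 5 mm along tool x and 2 mm along tool y from the tip line. The side view shows the marked relay still clear of the fingers.

Emit:
{"op": "servo_tool", "data": {
  "deltas": [0.3,0.1,0,0,0,0,1,0.2,0.1,0,0,0,0,1,0,0,0,0,0,0,1,0,0,0,0,0,0,1,0,0,1,0,0,0,1,0,0,1,0,0,0,1,0,0,1,0,0,0,1,0,0,0.7,0,0,0,1,0,0,0.3,0,0,0,1,0,0,0,0,0,0,1]
}}

```text
t: 4.13
eef_pos: [0.5565, 0.0271, 0.094]
tcp_rot: [0.634, 0.773, -0.001, -0.001]
wrist_force: [1.0, -0.0, 0.4]
gripper_width: 0.01
grip_force: 0.0
```

```bash
python3 - <<'E'
from h import *
s=bot.get_state(); print(s["t"],s["eef_pos"].round(4),s["wrist_force"].round(2),s["gripper_width"])
a=bot.snapshot("side")[130:260,170:310]; b=bot.snapshot("wrist")[100:270,170:350]
f=lambda i:cv2.resize(i,(400,380),interpolation=cv2.INTER_CUBIC)
cv2.imwrite("pics/s3.png",np.hstack([f(a),f(b)]))
E
```

```text
4.1333 [0.5565 0.0271 0.094 ] [ 0.96 -0.03  0.42] 0.010451058175684428
```

View pics/s3.png

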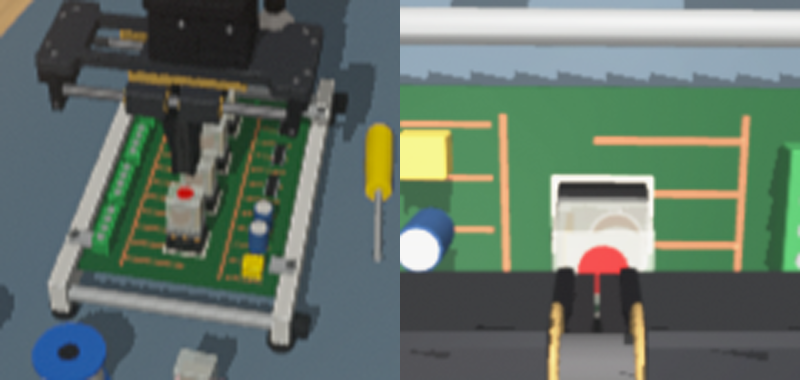

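Emit:
{"op": "servo_tool", "data": {
  "deltas": [0,0.1,0.2,0,0,0,1,0,0,0.2,0,0,0,1,0,0,0.2,0,0,0,1,0,0,0.1,0,0,0,1,0,0,0.1,0,0,0,1,0,0,0.1,0,0,0,1,0,0,0,0,0,0,1]
}}

```text
t: 4.82
eef_pos: [0.5585, 0.0273, 0.0865]
tcp_rot: [0.634, 0.773, -0.0, -0.0]
wrist_force: [0.3, -0.1, 0.6]
gripper_width: 0.002
grip_force: 0.0
```

Emit:
{"op": "servo_tool", "data": {
  "deltas": [0,0,0.1,0,0,0,1,0,0,0.1,0,0,0,1,0,0,0.1,0,0,0,1,0,0,0,0,0,0,1]
}}

```text
t: 5.15
eef_pos: [0.5585, 0.0273, 0.0835]
tcp_rot: [0.634, 0.773, -0.0, -0.0]
wrist_force: [-0.1, -0.6, -0.7]
gripper_width: 0.007
grip_force: 0.0
```

```bash
python3 - <<'E'
from h import *
s=bot.get_state(); print(s["t"],s["eef_pos"].round(4),s["wrist_force"].round(2))
a=bot.snapshot("side")[150:230,200:280]; b=bot.snapshot("scene")[150:230,235:315]
f=lambda i:cv2.resize(i,(400,400),interpolation=cv2.INTER_CUBIC)
cv2.imwrite("pics/s4.png",np.hstack([f(a),f(b)]))
for n,(x,y) in (("side",(200,150)),("scene",(235,150))): print(n,(proj(cam(n),s["eef_pos"])-[x,y])*5+([0,0] if n=="side" else [400,0]))
E
```

```text
5.15 [0.5585 0.0273 0.0835] [-0.09 -0.57 -0.74]
side [172.57413358 231.84409458]
scene [591.42652451 204.06113378]
```

View pics/s4.png

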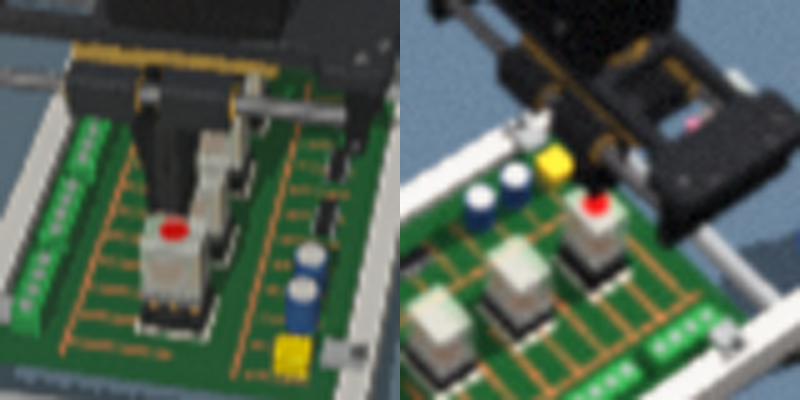

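Both views show the red dot still uncovered, with the fingertips' lower end just above it: side crop (165,215) against the dot at (173,231), scene crop (595,195). So there is a vertical gap and no contact yet. I'll go on down in small steps, watching the force.

Emit:
{"op": "servo_tool", "data": {
  "deltas": [0,0,0.1,0,0,0,1,0,0,0.1,0,0,0,1,0,0,0.1,0,0,0,1,0,0,0,0,0,0,1]
}}

```text
t: 5.58
eef_pos: [0.5584, 0.0273, 0.0804]
tcp_rot: [0.634, 0.773, -0.0, -0.0]
wrist_force: [-0.9, 0.2, -0.2]
gripper_width: 0.008
grip_force: 0.0
```

Emit:
{"op": "servo_tool", "data": {
  "deltas": [0,0,0.1,0,0,0,1,0,0,0.1,0,0,0,1,0,0,0.1,0,0,0,1,0,0,0,0,0,0,1]
}}

```text
t: 5.92
eef_pos: [0.5584, 0.0273, 0.0774]
tcp_rot: [0.634, 0.773, -0.0, -0.0]
wrist_force: [-0.4, 0.6, -0.2]
gripper_width: 0.004
grip_force: 0.0
```

```bash
python3 - <<'E'
from h import *
s=bot.get_state(); print(s["t"],s["eef_pos"].round(4),s["wrist_force"].round(2),s["torque"].round(2))
a=bot.snapshot("side")[165:215,210:260]; b=bot.snapshot("scene")[165:215,250:300]
f=lambda i:cv2.resize(i,(400,400),interpolation=cv2.INTER_CUBIC)
cv2.imwrite("pics/s5.png",np.hstack([f(a),f(b)]))
for n in("side","scene"):
  print(n,[((proj(cam(n),s["eef_pos"]+[0,0,dz])-([210,165] if n=="side" else [250,165]))*8+([0,0] if n=="side" else [400,0])).round() for dz in(0,.01)])
E
```

```text
5.9167 [0.5584 0.0273 0.0774] [-0.41  0.6  -0.17] [-0.02 -0.08 -0.06]
side [array([197., 266.]), array([196., 241.])]
scene [array([586., 218.]), array([587., 199.])]
```

View pics/s5.png

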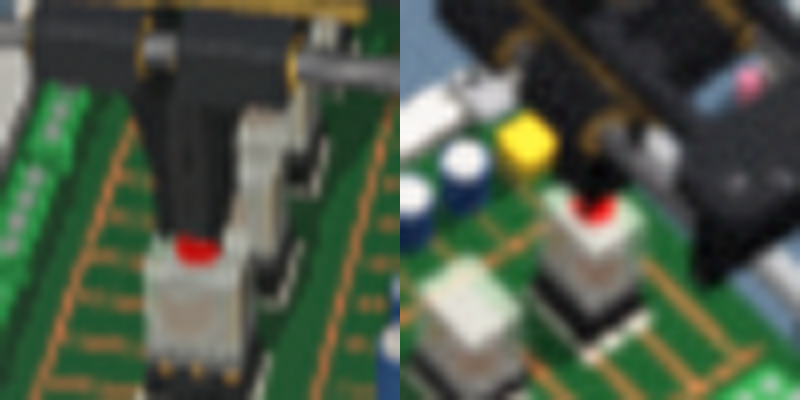

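The tip now covers the upper part of the dot in the side view at (195,240), and stands at (595,200) in the scene view. It is centred but still a few mm above the relay, and the force is zero. Continuing down.

Emit:
{"op": "servo_tool", "data": {
  "deltas": [0,0,0.1,0,0,0,1,0,0,0.1,0,0,0,1,0,0,0.1,0,0,0,1,0,0,0,0,0,0,1]
}}

```text
t: 6.35
eef_pos: [0.5585, 0.0273, 0.0745]
tcp_rot: [0.634, 0.773, -0.0, -0.0]
wrist_force: [-0.1, 0.7, 0.1]
gripper_width: 0.011
grip_force: 0.0
```

Emit:
{"op": "servo_tool", "data": {
  "deltas": [0,0,0.1,0,0,0,1,0,0,0.1,0,0,0,1,0,0,0.1,0,0,0,1,0,0,0,0,0,0,1]
}}

```text
t: 6.68
eef_pos: [0.5585, 0.0273, 0.0715]
tcp_rot: [0.634, 0.773, -0.0, -0.0]
wrist_force: [-0.0, 0.9, -0.5]
gripper_width: 0.007
grip_force: 0.0
```

Emit:
{"op": "servo_tool", "data": {
  "deltas": [0,0,0.1,0,0,0,1,0,0,0.1,0,0,0,1,0,0,0,0,0,0,1]
}}

```text
t: 6.93
eef_pos: [0.5585, 0.0273, 0.0695]
tcp_rot: [0.634, 0.773, -0.0, -0.0]
wrist_force: [0.2, 0.4, -0.9]
gripper_width: 0.004
grip_force: 0.0
```

```bash
python3 - <<'E'
from h import *
s=bot.get_state(); print(s["t"],s["eef_pos"].round(4),s["wrist_force"].round(2),s["torque"].round(2))
a=bot.snapshot("side")[165:215,210:260]; b=bot.snapshot("scene")[165:215,250:300]
f=lambda i:cv2.resize(i,(400,400),interpolation=cv2.INTER_CUBIC)
cv2.imwrite("pics/s6.png",np.hstack([f(a),f(b)]))
E
```

```text
6.9333 [0.5585 0.0273 0.0695] [ 0.25  0.36 -0.9 ] [ 0.03 -0.11 -0.07]
```

View pics/s6.png

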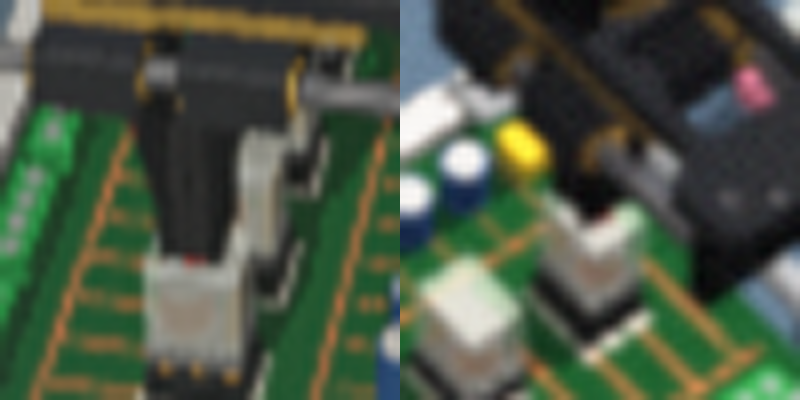

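The dot is nearly covered: side (195,262), scene (600,213). Contact is close.

Emit:
{"op": "servo_tool", "data": {
  "deltas": [0,0,0.1,0,0,0,1,0,0,0.1,0,0,0,1,0,0,0,0,0,0,1]
}}

```text
t: 7.28
eef_pos: [0.5585, 0.0273, 0.0675]
tcp_rot: [0.634, 0.773, -0.0, -0.0]
wrist_force: [-0.7, -0.4, 0.2]
gripper_width: 0.003
grip_force: 0.0
```

Emit:
{"op": "servo_tool", "data": {
  "deltas": [0,0,0.1,0,0,0,1,0,0,0.1,0,0,0,1,0,0,0,0,0,0,1]
}}

```text
t: 7.53
eef_pos: [0.5585, 0.0273, 0.0655]
tcp_rot: [0.634, 0.773, -0.0, -0.0]
wrist_force: [1.5, -0.4, 0.7]
gripper_width: 0.006
grip_force: 0.0
```

Emit:
{"op": "servo_tool", "data": {
  "deltas": [0,0,0.1,0,0,0,1,0,0,0.1,0,0,0,1,0,0,0,0,0,0,1]
}}

```text
t: 7.78
eef_pos: [0.5588, 0.0273, 0.064]
tcp_rot: [0.634, 0.773, 0.0, 0.0]
wrist_force: [-0.8, 0.0, 3.6]
gripper_width: 0.004
grip_force: 1.5
```

Contact, at 3.6 N. Now pressing it in.

Emit:
{"op": "servo_tool", "data": {
  "deltas": [0,0,0.1,0,0,0,1,0,0,0.1,0,0,0,1,0,0,0.1,0,0,0,1,0,0,0,0,0,0,1]
}}

```text
t: 8.12
eef_pos: [0.5589, 0.0273, 0.0609]
tcp_rot: [0.634, 0.773, 0.0, 0.0]
wrist_force: [-1.6, -0.3, 4.1]
gripper_width: 0.006
grip_force: 2.3
```

Emit:
{"op": "servo_tool", "data": {
  "deltas": [0,0,0.1,0,0,0,1,0,0,0.1,0,0,0,1,0,0,0.1,0,0,0,1,0,0,0,0,0,0,1]
}}

```text
t: 8.45
eef_pos: [0.5588, 0.0273, 0.0577]
tcp_rot: [0.634, 0.773, 0.0, 0.0]
wrist_force: [-1.3, 0.5, 4.6]
gripper_width: 0.005
grip_force: 2.2
```

Emit:
{"op": "servo_tool", "data": {
  "deltas": [0,0,0.1,0,0,0,1,0,0,0.1,0,0,0,1,0,0,0,0,0,0,1]
}}

```text
t: 8.7
eef_pos: [0.559, 0.0273, 0.0565]
tcp_rot: [0.634, 0.773, 0.0, 0.0]
wrist_force: [-3.2, 0.3, 9.6]
gripper_width: 0.008
grip_force: 4.9
```

Emit:
{"op": "servo_tool", "data": {
  "deltas": [0,0,0.1,0,0,0,1,0,0,0,0,0,0,1]
}}

```text
t: 8.87
eef_pos: [0.5591, 0.0273, 0.0559]
tcp_rot: [0.634, 0.773, 0.0, 0.0]
wrist_force: [-3.6, 0.6, 12.2]
gripper_width: 0.006
grip_force: 6.3
```

The force now rises at about 0.2 mm per newton, which is the board giving, so the relay is home. Lifting straight off, fingers kept shut.

Emit:
{"op": "servo_tool", "data": {
  "deltas": [0,0,-0.3,0,0,0,1,0,0,-0.5,0,0,0,1,0,0,-1,0,0,0,1,0,0,-2,0,0,0,1,0,0,-3,0,0,0,1,0,0,-3,0,0,0,1,0,0,-3,0,0,0,1,-2,0,-2,0,0,0,1,-2,0,0,0,0,0,1,0,0,0,0,0,0,1]
}}

```text
t: 9.7
eef_pos: [0.5682, -0.0148, 0.2053]
tcp_rot: [0.635, 0.773, 0.001, 0.002]
wrist_force: [-0.4, -0.1, -0.7]
gripper_width: 0.006
grip_force: 0.0
```

```bash
python3 - <<'E'
from h import *
s=bot.get_state(); print(s["t"],s["eef_pos"].round(4),s["wrist_force"].round(2))
def red(im,x0,y0,x1,y1):
    g=im[y0:y1,x0:x1].astype(int); w=np.clip(g[...,2]-np.maximum(g[...,0],g[...,1])-40,0,None); Y,X=np.mgrid[y0:y1,x0:x1]
    return np.array([(w*X).sum(),(w*Y).sum()])/w.sum()
for n,b in(("side",(215,180,255,215)),("scene",(262,178,286,205))):
    im=bot.snapshot(n); p=red(cv2.imread(f"pics/{n}0.png"),*b); q=red(im,*b)
    C=cam(n); up=proj(C,[.5585,.0273,.087])-proj(C,[.5585,.0273,.080]); print(n,p.round(2),q.round(2),"moved down mm",7*((p-q)@up)/(up@up))
    cv2.imwrite(f"pics/{n}7.png",im)
a=cv2.imread("pics/side7.png")[150:230,200:280]; b=cv2.imread("pics/scene7.png")[150:230,220:300]
f=lambda i:cv2.resize(i,(400,400),interpolation=cv2.INTER_CUBIC)
cv2.imwrite("pics/s7.png",np.hstack([f(a),f(b)]))
E
```

```text
9.7 [ 0.5682 -0.0148  0.2053] [-0.37 -0.07 -0.71]
side [234.05 195.99] [234.07 197.82] moved down mm 5.6723511020022785
scene [273.69 190.47] [273.54 191.98] moved down mm 6.507105156640659
```

View pics/s7.png

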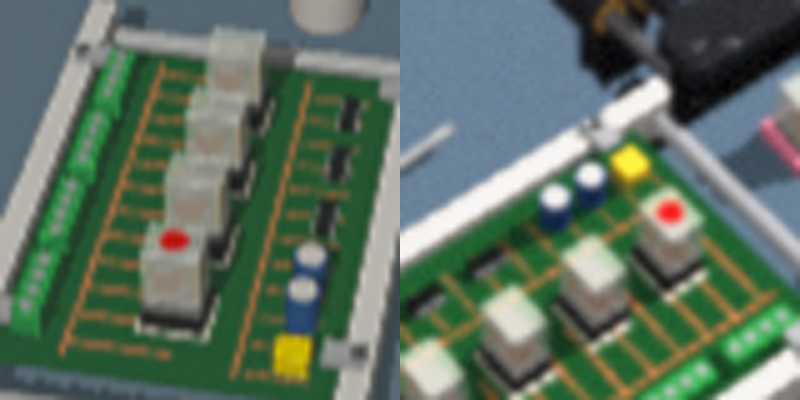

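The marked relay, dot at side crop (174,240), now stands level with the others. It has dropped about 6 mm and nothing else has moved.

```bash
python3 -c "
from station import bot
print(bot.job_done())"
```

```text
the job is handed in; nothing more can be done
None
```

The red-dot relay is pressed fully home (it moved down about 6 mm, under a peak press of about 12 N), the hand is clear of the board, and the job is handed in; no verdict came back.

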